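Proof-pull a connector to the set mark and hold

ROBOT

A 6-joint arm with a two-finger parallel gripper is mounted at the origin on the work surface. World frame = base frame: x ahead of the robot, y to its left, z up, the work surface at z = 0. Lengths are in m, angles in degrees, forces in N, time in s.
With the tool pointing down it reaches from about 0.25 to 0.725 m from the base axis. Payload 9.7 kg.
Tool frame: the origin (TCP) lies between the finger pads; the fingertips stand 11 mm ahead of it and the grasp point (between the pads) lies 8 mm behind it; z points along the fingers, y is the direction in which the jaws open and shut (so a half turn about z gives the same grasp; the last joint's range is limited). The gripper opens to 85 mm and grips with 20 to 120 N. Pads are 22 mm wide; open, the fingers measure 114 mm over their backs; the gripper's body (76 mm by 85 mm) begins 54 mm behind the grasp point. The pads swing forward as they close: fully open they stand 13 mm farther back than shut.
Start: joints at [64.515, 4.979, 10.078, 95.1, 0, 90], TCP at [0.237, 0.496, 0.242] pointing down, gripper open.
Joint ranges: [-179.16, 179.16], [-48.56, 103.87], [-65.8, 70.77], [-126.05, 130.52], [-82.76, 87.17], [-180, 180]. Speed limits (degrees/s): [127.2, 127.2, 147.25, 180, 180, 180].

INTERFACE

Orientations are given as [roll, pitch, yaw] about the fixed x, y, z axes, in that order (R = Rz(yaw) Ry(pitch) Rx(roll)).
In Python, from workcell import bot gives the robot as it stands.
- The arm moves only by the tool play_rows, never from a script. Its argument "targets" is a list of rows, each an object of numbers: "fingers": the gripper command: -1 is shut, 1 is fully open, values between are in proportion; "x", "y", "z": the shift along the tool's x, y, z in m; "wx", "wy", "wz": the turn, a rotation vector about the tool's x, y, z in degrees. In form: [{"fingers": .., "x": .., "y": .., "z": .., "wx": .., "wy": .., "wz": ..}, ...]. A call has 1 to 20 rows; each row is the pose to reach, as a shift and turn from the pose commanded when the call began, along the tool's axes at that moment; what a row does not reach only later rows make up. A row lasts 1/12 s, in which the tool goes at most 41.7 mm and 7.16 degrees, less where a joint would pass 70% of its speed; a pose out of reach is approached as far as the arm can. A call with a gripper value outside its range is refused whole. The fingers move at their own pace and stop on an object; "grip_force" is the grip in N (left out, the last holds). Time passes only in rows, so rows that repeat a pose let the fingers close. It gives the time, the measured TCP pose, the force and the opening at its end, in the units of the state.
- bot.get_obs(): the state, without advancing time (a new reading comes with each control period).
- bot.camera(name): name is "scene" or "top" or "wrist"; returns (picture, depth): 420x560x3 uint8, blue, green, red; 420x560 float32, m along the optical axis (not along the pixel's ray), 0 where there is no reading.
- bot.get_calibration(name): a dict with "fx", "fy", "cx", "cy" (pixels), "distortion" ([k1, k2, p1, p2, k3] as OpenCV has them; the pictures are not rectified), "camera_from_world" (4x4, takes a point from world to camera coordinates). Camera axes: x right, y down, z forward; pixel columns grow to the right and rows downward; lengths in m; the calibration is good to about 2 mm. A picture is of the moment at which its call begins: read the wrist's pose just before it. get_calibration takes no time and is no camera call; for the wrist camera it gives the pose at the moment of the call.
- bot.job_done(): hands the job in, once; it reports no verdict.
Trained networks look in the newest picture that a camera, given by its name, has taken for a name from the list of things; names that differ only in an ending like _2 or _b are one class to them, and where a whole thing is asked for, a point or a joint stands for the part that bears it (a point fixed in the world has none). Each returns a list of dicts, best first, with "confidence" (0 to 1); they miss things now and then, are a little off and sometimes report something else, mostly with a low value. They report only what shows in the picture. A call takes as long as a camera call. They do not tell look-alikes from the thing itself.
- bot.look_for(query, camera): "extent" ([left, top, right, bottom] in pixels, round what is visible of it).
- bot.outline_of(query, camera): "region" (420x560 bool, what is visible of it) and "extent" ([left, top, right, bottom] in pixels, round what is visible of it).
- bot.place_of(query, camera): "point" ([row, column] in pixels: a listed point, or the origin of a listed thing).
The state is a dict: "time": time; "q": joint angles; "qd": joint speeds; "joint_efforts": joint torques, N m; "ee_pos": TCP position; "tcp_rot": TCP orientation; "wrist_force": force on the tool from outside, world axes, zero at the start; "torque": the same for the moment, N m; "opening": finger opening in m.
Only numpy, scipy, OpenCV 4.12 (cv2) and the standard library are available. Lean on these libraries where they do the work, as an engineer would, in place of code of your own. Each camera call takes 0.05 s, during which the arm holds its last target.

TASK

Lay the connector with the two headed pull studs into the hand pull tester, one stud in each fork with the heads outside the forks, and let go of it. Then take the slide's crossbar handle and pull it out against the gauge's spring until the pointer on top of the gauge stands level with the set marker, without pulling well past it, and finish while still holding the handle with the pointer kept on the mark. Load the gauge only through the connector, and leave the other things on the bench where they are.

Things in the scene. Friction and masses are not known exactly. Their poses are not given: they have to be found in the camera images.
- connector: Test piece (all sizes in mm): mated white connector, body 54 long (its x) x 24 wide (y) x 24 high (+x half 21), low latch on top. At each end a steel stud, 6 diameter, 22 long, with a round head 18 diameter, 7 thick; heads' inner faces 49 from the middle, 112 over all. Stud axis 12 above the underside. Origin: centre of underside. Either way round fits. 60 to 130 g, lies flat on the bench.
- tester: Hand pull tester, fixed (sizes in mm): aluminium base 425 x 100, top 25 high. x = pull axis, from the handle (-x, nearest the robot) to the gauge (+x); z up. Origin on the bench below the middle of the specimen place. Pull axis 75 high; a laid-in connector lies along x, underside 63 high. Between the forks nothing is higher than 37. Grey gauge housing, 64 wide, top 102, begins at x = 75, 115 long.
- gauge_slot (a point): Middle of the gauge's fork on the pull axis, tester x = 39 mm at rest. Steel plate 6 thick along the pull, 42 wide; slot open upward, 10 wide, floor 3 below this point, straight to 11 above it, flared to about 30 wide at 24 above. Its spindle draws out of the gauge to tester -x (up to 60) against a spring: 1 N to start, then 0.25 N per mm.
- slide_slot (a point): The same for the hand slide's like fork, tester x = -39 mm at rest. The forks' inner faces are then 72 apart, outer faces 84: a centred connector has 9 free between body and each fork, 7 between each head and fork. This slack (14 in all) is taken up before the gauge moves.
- spindle: The gauge spindle with its fork and the pointer; at rest its frame is the tester's frame, and it shifts to tester -x as it is drawn out.
- slide: The hand slide with fork and handle on its rail; at rest its frame is the tester's frame. It can be pulled 72 mm to tester -x; a light return spring of its own (1.5 N to start, 0.03 N per mm, about 0.5 N friction) brings it home when let go.
- handle (a point): Middle of the handle: a level black round bar, 18 mm diameter, 90 long across the pull axis (tester y), on a 14 post. It is 95 above the bench; below it the carriage top is at 55. At rest it is 115 on the tester's -x side; 50 of free room towards the fork. Can be pinched from above across the bar.
- pointer (a point): End of the pointer blade on top of the gauge, 108 mm above the bench: dark steel strip 5 wide (along the pull) x 26 long (across), on the white scale plate with 5 mm graduations. It moves to tester -x with the spindle.
- mark (a point): Tip of the set marker: brass tab with a 5 wide tongue, clamped on the edge of the scale at tester -y, 22 to 45 mm on the -x side of the resting pointer. Its axes are the tester's. The pointer is on the mark when both have the same position along the tester's x.
- plain_connector: Bystander: the same connector without studs, 54 x 24 x 24 mm, lies on the bench. Origin: centre of the underside.
- spool: Bystander: small copper spool, 60 mm diameter, 40 high, standing.
- weight: Bystander: steel test weight, 38 mm diameter, 67 high, standing beside the gauge.
- caliper: Bystander: calliper 235 mm long, 62 wide, lying flat.
- screwdriver: Bystander: screwdriver lying flat.
- solvent: Bystander: white bottle, 56 mm diameter, 130 high.
Mind the look-alikes: they are no part of the job. What is shaped like the connector but green or turquoise is not meant.

How it is judged (in metres and radians):
On the way, in this order (a step that is already met when the one before it is completed fails the run):
1. the connector lies in both forks, heads outside, and is let go (z of connector in the frame of tester between 0.059 and 0.067 m and y of connector in the frame of tester between -0.005 and 0.005 m and x of connector in the frame of tester between -0.01 and 0.01 m and angle between the x axis of connector and the x axis of tester, either way round below 0.12 rad and contact force between the fingers and connector below 0.1 N), for 0.2 s.
2. the pointer has been pulled to the mark through the connector (x of pointer in the frame of mark between -0.005 and 0.005 m and contact force between connector and spindle above 3 N and contact force between connector and slide above 3 N), for 0.3 s.
At the end, for the whole second after the job is handed in: Pointer within 5 mm of the marker along the scale, and still; connector straight in both forks (within 5 mm of seated height), carrying over 3 N on each fork; fingers on the slide with over 3 N and, like the arm, off the connector and spindle (all of step 2 and contact force between the fingers and slide above 3 N and contact force between each of the arm, the fingers and connector below 0.3 N and contact force between each of the arm, the fingers and spindle below 0.3 N and z of connector in the frame of tester between 0.058 and 0.068 m and angle between the x axis of connector and the x axis of tester, either way round below 0.12 rad and linear speed of slide below 0.01 m/s); the arm keeps its last pose, push and grip.
It fails at once if the connector is overloaded: the pointer is pulled more than 12 mm past the mark (x of pointer in the frame of mark below -0.012 m).
It fails at once if a bystander is moved more than 30 mm (distance of any of plain_connector, spool, weight, caliper, screwdriver, solvent from where it was at the start of the episode above 0.03 m).
It also fails if it takes over 59 s, if anything falls off the work surface, if the arm or the gripper's body presses on something with over 40 N, if the wrist force passes 120 N, or if a joint passes its speed limit or range.

## Working session

There is one attempt and no reset: what is moved stays moved. The work goes in short steps, Python scripts to look and compute and a tool call to move; the robot and the scene stay as the last step left them, time stands still between calls to the robot, and variables do not carry over. Pictures are saved under pics/ and viewed, and the job is handed in when it is done.

Besides the shell and the picture viewer there is one more tool, called after ">>>" as name(argument=value, ...) on one line, values as JSON. play_rows: Moves the arm, as the interface text tells. Its arguments: {"type":"object","properties":{"targets":{"type":"array","items":{"type":"object","properties":{"fingers":{"type":"number"},"x":{"type":"number"},"y":{"type":"number"},"z":{"type":"number"},"wx":{"type":"number"},"wy":{"type":"number"},"wz":{"type":"number"}}}},"grip_force":{"type":"number"}},"required":["targets"]}

```bash
mkdir -p pics; ls; cat > h.py <<'E'
import numpy as np,cv2
from workcell import bot
def px2w(name,rc,z=None,depth=None,cal=None):
    c=cal or bot.get_calibration(name)
    K=np.array([[c['fx'],0,c['cx']],[0,c['fy'],c['cy']],[0,0,1]])
    T=np.linalg.inv(np.array(c['camera_from_world']))
    u=cv2.undistortPoints(np.array([[[rc[1],rc[0]]]],float),K,np.array(c['distortion'],float))[0,0]
    d=T[:3,:3]@np.array([u[0],u[1],1]);o=T[:3,3]
    s=depth if depth is not None else (z-o[2])/d[2]
    return o+s*d
def w2px(name,P,cal=None):
    c=cal or bot.get_calibration(name)
    K=np.array([[c['fx'],0,c['cx']],[0,c['fy'],c['cy']],[0,0,1]])
    T=np.array(c['camera_from_world'])
    p,_=cv2.projectPoints(np.array(P,float).reshape(-1,3),cv2.Rodrigues(T[:3,:3])[0],T[:3,3],K,np.array(c['distortion'],float))
    return p[:,0,:]
E
python3 - <<'E'
from h import *
for n in ['scene','top','wrist']:
    im,d=bot.camera(n); cv2.imwrite(f'pics/{n}0.png',im); np.save(f'{n}_d.npy',d)
    c=bot.get_calibration(n); print(n,np.linalg.inv(np.array(c['camera_from_world'])).round(3).tolist(),c['fx'],c['cx'],c['cy'])
print(bot.get_obs())
for q in ['connector','tester','gauge_slot','slide_slot','handle','pointer','mark']:
    for r in bot.place_of(q,'top')[:3]: print(q,r)
E
```

```text
pics
scene [[-0.318, 0.483, -0.816, 1.451], [0.948, 0.154, -0.278, 0.263], [-0.008, -0.862, -0.507, 0.637], [0.0, 0.0, 0.0, 1.0]] 439.2689730502791 285.69594019464927 209.02632031018516
top [[0.022, -0.98, 0.197, 0.373], [-1.0, -0.018, 0.021, -0.017], [-0.017, -0.198, -0.98, 1.213], [0.0, 0.0, 0.0, 1.0]] 419.5072373007811 281.2290372520348 204.30119085398854
wrist [[0.431, 0.87, 0.24, 0.176], [0.903, -0.415, -0.115, 0.527], [-0.0, 0.266, -0.964, 0.373], [0.0, 0.0, 0.0, 1.0]] 296.0948360555657 274.46468135519615 213.1567151711423
{'time': 0.15, 'q': array([6.45152082e+01, 5.00326846e+00, 1.00462429e+01, 9.50977362e+01,
       2.14167406e-04, 9.00012872e+01]), 'qd': array([-0.0643748 , -0.09067277,  0.05282937,  0.02153841,  0.00018941,
       -0.0720202 ]), 'joint_efforts': array([-1.80062966e-04, -5.20760751e+01,  4.65043974e+01,  1.38322357e-02,
        3.91208141e-05, -9.45318703e-06]), 'ee_pos': array([0.23658673, 0.49635578, 0.24176378]), 'tcp_rot': array([-1.79945238e+02, -2.12937031e-04,  1.54513921e+02]), 'wrist_force': array([ 0.48474335, -0.22847721, -0.05218092]), 'torque': array([-0.02452064, -0.06367179, -0.02509062]), 'opening': 0.08512030139614642}
connector {'point': [220.2, 202.6], 'confidence': 0.68}
connector {'point': [258.7, 180.9], 'confidence': 0.52}
connector {'point': [292.6, 149.6], 'confidence': 0.48}
tester {'point': [191.1, 264.6], 'confidence': 0.95}
gauge_slot {'point': [175.8, 265.1], 'confidence': 0.59}
slide_slot {'point': [198.2, 260.9], 'confidence': 0.82}
handle {'point': [227.1, 257.5], 'confidence': 0.68}
handle {'point': [211.2, 142.3], 'confidence': 0.23}
mark {'point': [140.7, 273.7], 'confidence': 0.35}
```

View pics/top0.png

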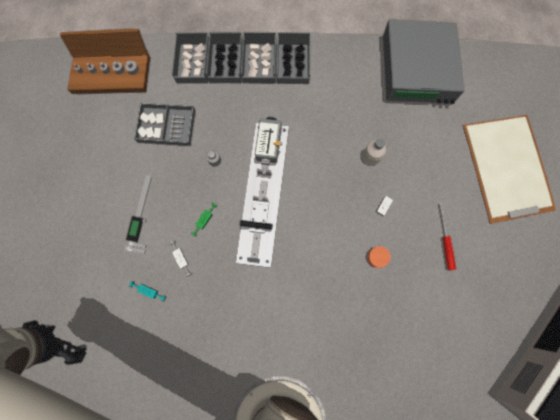

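View pics/scene0.png

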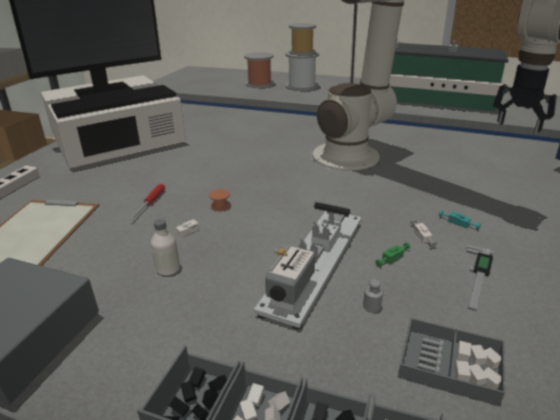

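View pics/wrist0.png

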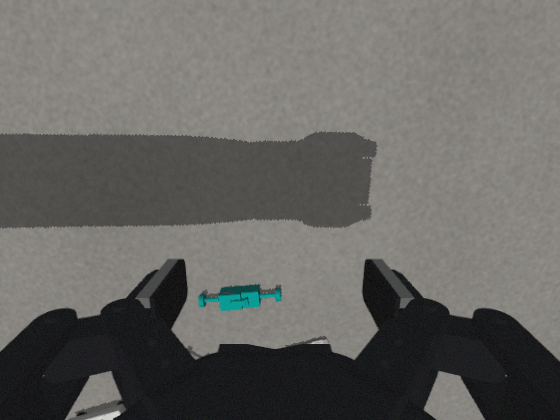

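```bash
python3 - <<'E'
import cv2
im=cv2.imread('pics/top0.png')
cv2.imwrite('pics/top0c.png',cv2.resize(im[90:330,120:320],(667,800),interpolation=cv2.INTER_CUBIC)[:, :][:600*1])
im=im[170:310,130:320];cv2.imwrite('pics/top0d.png',cv2.resize(im,None,fx=4.2,fy=4.2,interpolation=cv2.INTER_CUBIC))
E
```

```text
(no output)
```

View pics/top0d.png

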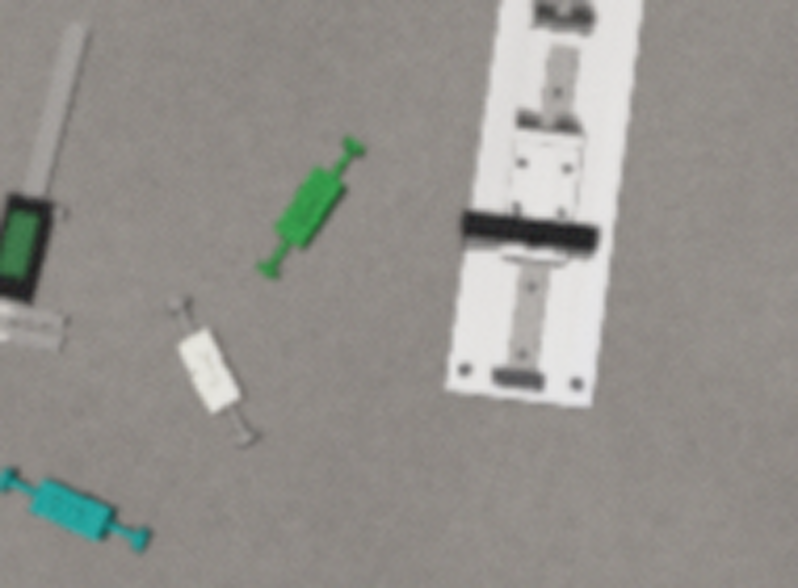

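Candidates in the top picture are white (179,258), green (204,218) and turquoise (147,291). The enlarged crop shows the white one has steel studs at both ends, so that is the connector. The other white piece, at (385,206), has no studs.

```bash
python3 - <<'E'
from h import *
f=lambda x,y,z:px2w('top',(170+y/4.2,130+x/4.2),z)
A=f(179,304,.012);B=f(247,438,.012);C=f(208,370,.024)
print('heads',A,B,(A+B)/2,np.linalg.norm(A-B),C,np.degrees(np.arctan2(*(A-B)[[1,0]])))
h1=f(464,224,.1);h2=f(597,238,.1);print('handle',h1,h2,(h1+h2)/2,np.linalg.norm(h1-h2))
b1=f(445,390,.025);b2=f(591,405,.025);print('base',b1,b2,np.linalg.norm(b1-b2))
im,d=bot.camera('top')
i2=im[105:255,225:305];cv2.imwrite('pics/top1d.png',cv2.resize(i2,(426,800)[::1],interpolation=cv2.INTER_CUBIC)[:600])
E
```

```text
heads [0.49566295 0.32174661 0.012     ] [0.40513407 0.26844792 0.012     ] [0.45039851 0.29509726 0.012     ] 0.10505346070067896 [0.4498899  0.29521413 0.024     ] 30.487358490682432
handle [0.54255732 0.11482017 0.1       ] [0.53522627 0.02929559 0.1       ] [0.5388918  0.07205788 0.1       ] 0.08583820671067316
base [0.44070925 0.13216561 0.025     ] [0.43297431 0.03355083 0.025     ] 0.0989176614224317
```

View pics/top1d.png

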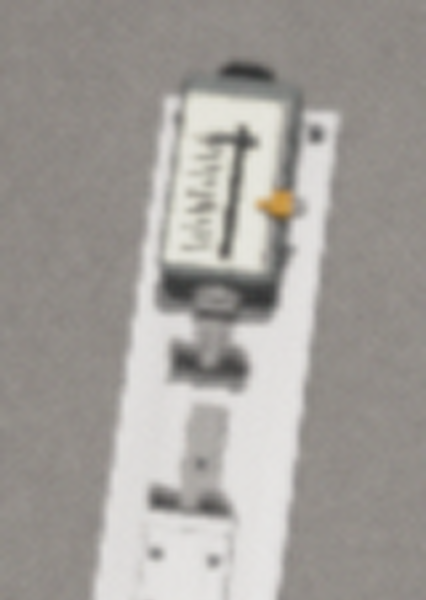

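```bash
cat >> h.py <<'E'
import json
from scipy.spatial.transform import Rotation as Ro
def row(p,yaw,p0,yaw0,tilt=None):
    # tool pointing down: R=Rz(yaw)Rx(180)
    R0=Ro.from_euler('xyz',[180,0,yaw0],degrees=True);R1=Ro.from_euler('xyz',[180,0,yaw],degrees=True)
    d=R0.inv().apply(np.array(p)-np.array(p0)); w=np.degrees((R0.inv()*R1).as_rotvec())
    return {k:round(float(v),4) for k,v in zip(['x','y','z','wx','wy','wz'],[*d,*w])}
def rot2(a): a=np.radians(a); return np.array([np.cos(a),np.sin(a)])
E
python3 - <<'E'
from h import *
print(row([.436,.287,.18],210.5,[.2366,.4964,.242],154.51))
E
```

```text
{'x': -0.2701, 'y': -0.1032, 'z': 0.062, 'wx': 0.0, 'wy': 0.0, 'wz': -55.99}
```

>>> play_rows(targets=[{"fingers":0.2,"x":-0.27,"y":-0.103,"z":0.062,"wx":0,"wy":0,"wz":-56},{"fingers":0.2,"x":-0.27,"y":-0.103,"z":0.062,"wx":0,"wy":0,"wz":-56},{"fingers":0.2,"x":-0.27,"y":-0.103,"z":0.062,"wx":0,"wy":0,"wz":-56},{"fingers":0.2,"x":-0.27,"y":-0.103,"z":0.062,"wx":0,"wy":0,"wz":-56},{"fingers":0.2,"x":-0.27,"y":-0.103,"z":0.062,"wx":0,"wy":0,"wz":-56},{"fingers":0.2,"x":-0.27,"y":-0.103,"z":0.062,"wx":0,"wy":0,"wz":-56},{"fingers":0.2,"x":-0.27,"y":-0.103,"z":0.062,"wx":0,"wy":0,"wz":-56},{"fingers":0.2,"x":-0.27,"y":-0.103,"z":0.062,"wx":0,"wy":0,"wz":-56},{"fingers":0.2,"x":-0.27,"y":-0.103,"z":0.062,"wx":0,"wy":0,"wz":-56},{"fingers":0.2,"x":-0.27,"y":-0.103,"z":0.062,"wx":0,"wy":0,"wz":-56},{"fingers":0.2,"x":-0.27,"y":-0.103,"z":0.062,"wx":0,"wy":0,"wz":-56},{"fingers":0.2,"x":-0.27,"y":-0.103,"z":0.062,"wx":0,"wy":0,"wz":-56}])

```text
time: 1.55
ee_pos: [0.4357, 0.2879, 0.1806]
tcp_rot: [180.0, 0.0, -149.6]
wrist_force: [0.7, 0.9, 0.3]
opening: 0.0514
```

```bash
cat > look.py <<'E'
import sys,pickle
from h import *
n=sys.argv[1];tag=sys.argv[2]
o=bot.get_obs();c=bot.get_calibration(n);im,d=bot.camera(n)
cv2.imwrite(f'pics/{tag}.png',im);pickle.dump((c,im,d,o),open(f'{tag}.pkl','wb'))
print(o['time'],o['ee_pos'].round(4),o['tcp_rot'].round(2),o['q'].round(1),o['wrist_force'].round(1),o['opening'])
E
python3 look.py wrist w1
```

```text
1.55 [0.4357 0.2879 0.1806] [ 1.7999e+02  2.0000e-02 -1.4957e+02] [33.4  0.3 -1.6 88.1  0.   3. ] [0.7 0.9 0.3] 0.05139993084157232
```

View pics/w1.png

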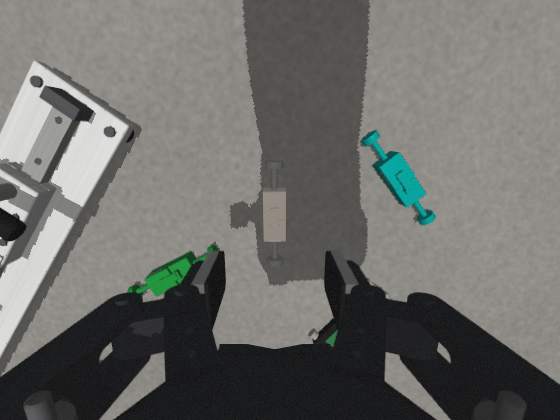

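The white connector, in shadow, has its body at (275,215) and its heads at (274,165) and (275,262). Next I measure it.

```bash
python3 - <<'E'
from h import *
import pickle
c,im,d,o=pickle.load(open('w1.pkl','rb'))
cv2.imwrite('pics/w1c.png',cv2.resize(im[145:285,225:325],None,fx=4.2,fy=4.2,interpolation=cv2.INTER_CUBIC))
print(d[215,275],d[200,275],px2w('wrist',(215,275),depth=d[215,275],cal=c))
E
```

```text
0.2974851 0.29483357 [0.44764478 0.29746796 0.02588474]
```

View pics/w1c.png

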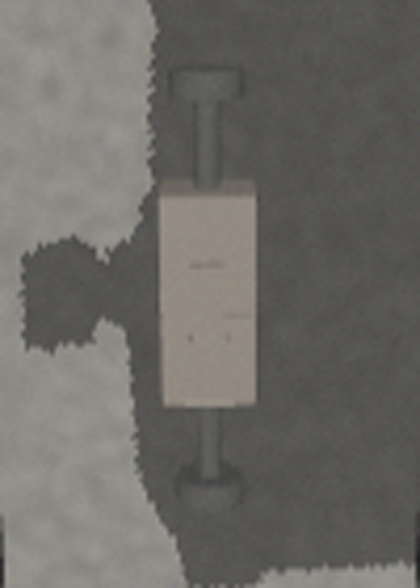

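```bash
python3 - <<'E'
from h import *
import pickle
c,im,d,o=pickle.load(open('w1.pkl','rb'))
f=lambda x,y,z:px2w('wrist',(145+y/4.2,225+x/4.2),z,cal=c)
P=[f(*p,.024) for p in [(160,195),(256,195),(256,404),(164,406)]]
m=sum(P)/4; ax=(P[0]+P[1]-P[2]-P[3])/2
print(m,np.linalg.norm(ax),np.linalg.norm(P[0]-P[1]),np.degrees(np.arctan2(ax[1],ax[0])))
H1=f(206,70,.019);H2=f(211,508,.005);ax=H1-H2;print(H1,H2,np.linalg.norm(ax),np.degrees(np.arctan2(ax[1],ax[0])),(H1+H2)/2)
a=np.degrees(np.arctan2(ax[1],ax[0]))
S1=f(206,150,.015);S2=f(210,440,.015);ax=S1-S2;print(np.degrees(np.arctan2(ax[1],ax[0])))
E
```

```text
[0.45005563 0.29861439 0.024     ] 0.052745313892337345 0.022619562838215358 -149.05670492816853
[0.40292606 0.27012971 0.019     ] [0.50433653 0.33113797 0.005     ] 0.1191725287247157 -148.96899661678216 [0.45363129 0.30063384 0.012     ]
-148.83037114225095
```

```bash
python3 - <<'E'
from h import *
print(row([.4505,.2985,.014],211,[.436,.287,.18],210.5))
E
```

```text
{'x': -0.0183, 'y': 0.0025, 'z': 0.166, 'wx': 0.0, 'wy': 0.0, 'wz': -0.5}
```

>>> play_rows(targets=[{"fingers":0.2,"x":-0.0183,"y":0.0025,"z":0.03,"wz":-0.5},{"fingers":0.2,"x":-0.0183,"y":0.0025,"z":0.065,"wz":-0.5},{"fingers":0.2,"x":-0.0183,"y":0.0025,"z":0.1,"wz":-0.5},{"fingers":0.2,"x":-0.0183,"y":0.0025,"z":0.13,"wz":-0.5},{"fingers":0.2,"x":-0.0183,"y":0.0025,"z":0.15,"wz":-0.5},{"fingers":0.2,"x":-0.0183,"y":0.0025,"z":0.16,"wz":-0.5},{"fingers":0.2,"x":-0.0183,"y":0.0025,"z":0.166,"wz":-0.5},{"fingers":0.2,"x":-0.0183,"y":0.0025,"z":0.166,"wz":-0.5},{"fingers":0.2,"x":-0.0183,"y":0.0025,"z":0.166,"wz":-0.5},{"fingers":-0.2,"x":-0.0183,"y":0.0025,"z":0.166,"wz":-0.5},{"fingers":-0.4,"x":-0.0183,"y":0.0025,"z":0.166,"wz":-0.5},{"fingers":-1,"x":-0.0183,"y":0.0025,"z":0.166,"wz":-0.5},{"fingers":-1,"x":-0.0183,"y":0.0025,"z":0.166,"wz":-0.5},{"fingers":-1,"x":-0.0183,"y":0.0025,"z":0.166,"wz":-0.5},{"fingers":-1,"x":-0.0183,"y":0.0025,"z":0.166,"wz":-0.5},{"fingers":-1,"x":-0.0183,"y":0.0025,"z":0.166,"wz":-0.5}], grip_force=35)

```text
$.targets[0]: bad value
```

```bash
python3 look.py wrist w2
```

```text
1.6 [0.4357 0.288  0.1806] [ 1.7999e+02  3.0000e-02 -1.4952e+02] [33.5  0.3 -1.6 88.1  0.   3. ] [-0.5  0.2 -0.7] 0.05115852892528317
```

View pics/w2.png

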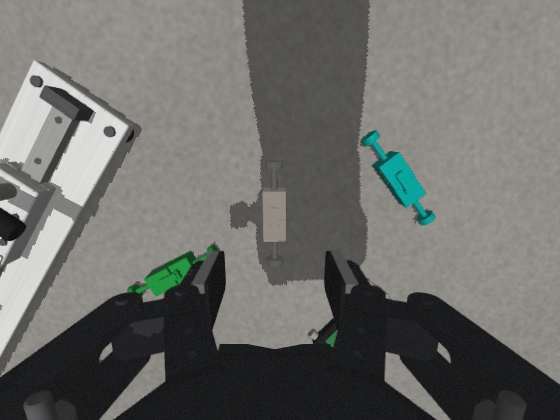

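>>> play_rows(targets=[{"fingers":0.2,"x":-0.018,"y":0.002,"z":0.03,"wx":0,"wy":0,"wz":-0.5},{"fingers":0.2,"x":-0.018,"y":0.002,"z":0.065,"wx":0,"wy":0,"wz":-0.5},{"fingers":0.2,"x":-0.018,"y":0.002,"z":0.1,"wx":0,"wy":0,"wz":-0.5},{"fingers":0.2,"x":-0.018,"y":0.002,"z":0.13,"wx":0,"wy":0,"wz":-0.5},{"fingers":0.2,"x":-0.018,"y":0.002,"z":0.15,"wx":0,"wy":0,"wz":-0.5},{"fingers":0.2,"x":-0.018,"y":0.002,"z":0.16,"wx":0,"wy":0,"wz":-0.5},{"fingers":0.2,"x":-0.018,"y":0.002,"z":0.166,"wx":0,"wy":0,"wz":-0.5},{"fingers":0.2,"x":-0.018,"y":0.002,"z":0.166,"wx":0,"wy":0,"wz":-0.5},{"fingers":0.2,"x":-0.018,"y":0.002,"z":0.166,"wx":0,"wy":0,"wz":-0.5},{"fingers":-0.2,"x":-0.018,"y":0.002,"z":0.166,"wx":0,"wy":0,"wz":-0.5},{"fingers":-0.4,"x":-0.018,"y":0.002,"z":0.166,"wx":0,"wy":0,"wz":-0.5},{"fingers":-1,"x":-0.018,"y":0.002,"z":0.166,"wx":0,"wy":0,"wz":-0.5},{"fingers":-1,"x":-0.018,"y":0.002,"z":0.166,"wx":0,"wy":0,"wz":-0.5},{"fingers":-1,"x":-0.018,"y":0.002,"z":0.166,"wx":0,"wy":0,"wz":-0.5},{"fingers":-1,"x":-0.018,"y":0.002,"z":0.166,"wx":0,"wy":0,"wz":-0.5},{"fingers":-1,"x":-0.018,"y":0.002,"z":0.166,"wx":0,"wy":0,"wz":-0.5}], grip_force=35)

```text
time: 2.98
ee_pos: [0.4514, 0.2987, 0.0158]
tcp_rot: [180.0, 0.1, -149.0]
wrist_force: [0.3, -0.3, 6.1]
opening: 0.023
```

```bash
python3 look.py wrist w3
```

```text
2.9833 [0.4514 0.2987 0.0158] [ 1.7999e+02  1.5000e-01 -1.4899e+02] [ 33.5   5.5 -14.5  69.8  -0.    2.5] [ 0.3 -0.3  6.1] 0.023009579493037533
```

View pics/w3.png

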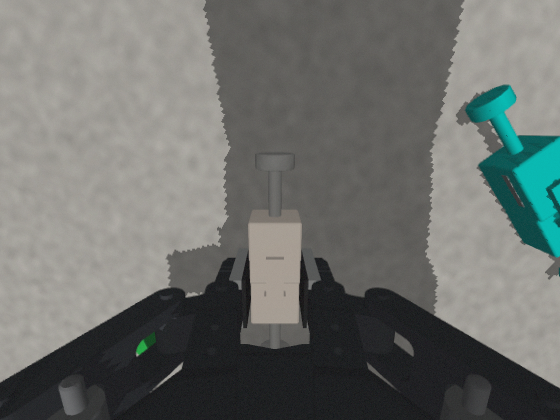

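```bash
python3 - <<'E'
from h import *
print(row([.67,.12,.24],175.5,[.4514,.2987,.0146],211.0))
E
```

```text
{'x': -0.0953, 'y': -0.2658, 'z': -0.2254, 'wx': -0.0, 'wy': -0.0, 'wz': 35.5}
```

>>> play_rows(targets=[{"fingers":-1,"x":0,"y":0,"z":-0.02,"wx":0,"wy":0,"wz":0},{"fingers":-1,"x":0,"y":0,"z":-0.06,"wx":0,"wy":0,"wz":0},{"fingers":-1,"x":0,"y":0,"z":-0.1,"wx":0,"wy":0,"wz":0},{"fingers":-1,"x":-0.01,"y":-0.02,"z":-0.14,"wx":0,"wy":0,"wz":4},{"fingers":-1,"x":-0.02,"y":-0.05,"z":-0.17,"wx":0,"wy":0,"wz":9},{"fingers":-1,"x":-0.032,"y":-0.085,"z":-0.2,"wx":0,"wy":0,"wz":14},{"fingers":-1,"x":-0.045,"y":-0.12,"z":-0.215,"wx":0,"wy":0,"wz":19},{"fingers":-1,"x":-0.055,"y":-0.155,"z":-0.225,"wx":0,"wy":0,"wz":24},{"fingers":-1,"x":-0.067,"y":-0.19,"z":-0.225,"wx":0,"wy":0,"wz":29},{"fingers":-1,"x":-0.08,"y":-0.225,"z":-0.225,"wx":0,"wy":0,"wz":33},{"fingers":-1,"x":-0.09,"y":-0.25,"z":-0.225,"wx":0,"wy":0,"wz":35.5},{"fingers":-1,"x":-0.095,"y":-0.266,"z":-0.225,"wx":0,"wy":0,"wz":35.5},{"fingers":-1,"x":-0.095,"y":-0.266,"z":-0.225,"wx":0,"wy":0,"wz":35.5},{"fingers":-1,"x":-0.095,"y":-0.266,"z":-0.225,"wx":0,"wy":0,"wz":35.5},{"fingers":-1,"x":-0.095,"y":-0.266,"z":-0.225,"wx":0,"wy":0,"wz":35.5},{"fingers":-1,"x":-0.095,"y":-0.266,"z":-0.225,"wx":0,"wy":0,"wz":35.5}])

```text
time: 4.37
ee_pos: [0.6684, 0.12, 0.2398]
tcp_rot: [180.0, 0.0, 175.6]
wrist_force: [0.8, -0.8, -0.9]
opening: 0.0232
```

```bash
python3 look.py wrist w4
```

```text
4.3667 [0.6684 0.12   0.2398] [1.7999e+02 2.0000e-02 1.7557e+02] [10.2 24.1 32.9 98.7  0.  14.6] [ 0.8 -0.8 -0.9] 0.02319302283376046
```

View pics/w4.png

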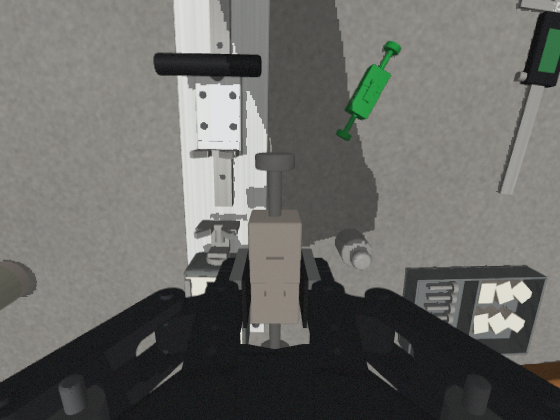

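```bash
python3 - <<'E'
from h import *
import pickle
c,im,d,o=pickle.load(open('w4.pkl','rb'))
cv2.imwrite('pics/w4c.png',cv2.resize(im[130:270,170:320],None,fx=4.2,fy=4.2,interpolation=cv2.INTER_CUBIC))
cv2.imwrite('pics/w4d.png',cv2.resize(im[40:170,140:290],None,fx=4.2,fy=4.2,interpolation=cv2.INTER_CUBIC))
E
```

```text
(no output)
```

View pics/w4c.png

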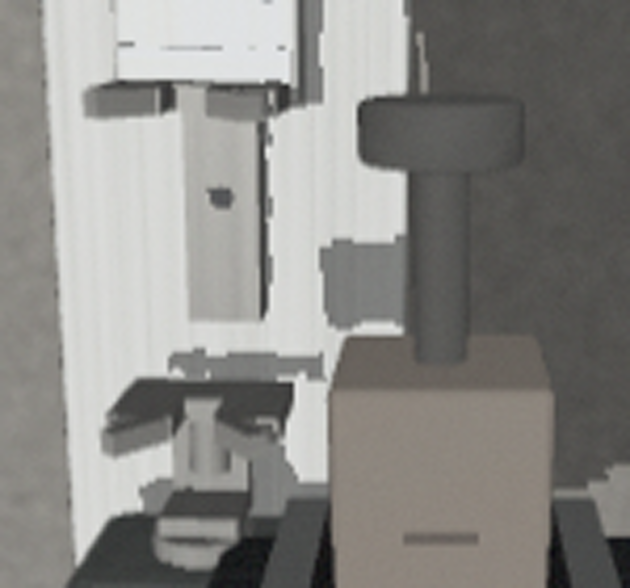

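View pics/w4d.png

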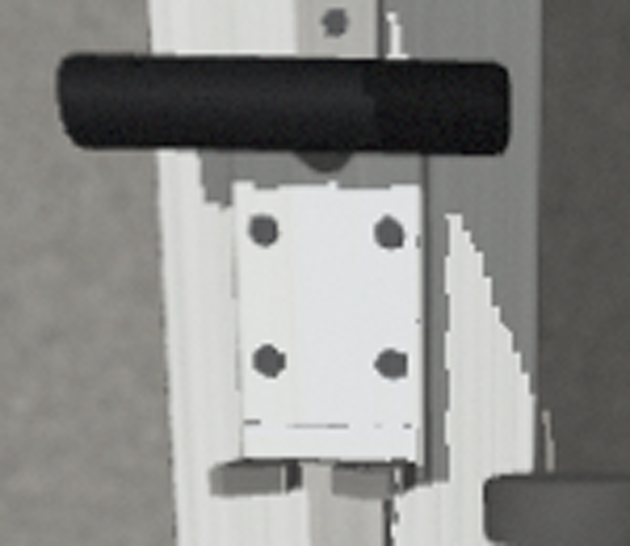

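```bash
python3 - <<'E'
from h import *
import pickle
c,im,d,o=pickle.load(open('w4.pkl','rb'))
K=np.array([[c['fx'],0,c['cx']],[0,c['fy'],c['cy']],[0,0,1]])
v,u=np.mgrid[0:420,0:560]
n=cv2.undistortPoints(np.stack([u.ravel(),v.ravel()],1).astype(float).reshape(-1,1,2),K,np.array(c['distortion'],float))[:,0]
T=np.linalg.inv(np.array(c['camera_from_world']))
P=(np.c_[n,np.ones(len(n))]*d.reshape(-1,1))@T[:3,:3].T+T[:3,3]
P=P.reshape(420,560,3);ok=d>0
np.save('P4.npy',P)
fd=lambda x,y,z:px2w('wrist',(40+y/4.2,140+x/4.2),z,cal=c)
fc=lambda x,y,z:px2w('wrist',(130+y/4.2,170+x/4.2),z,cal=c)
h1=fd(60,102,.095);h2=fd(508,107,.095);H=(h1+h2)/2
print('handle',h1,h2,np.linalg.norm(h1-h2),H)
yd=(h1-h2)/np.linalg.norm(h1-h2);print('yaw',np.degrees(np.arctan2(-yd[0],yd[1])))
e1=fc(88,98,.099);e2=fc(284,98,.099);print('slide ears',e1,e2,(e1+e2)/2,np.linalg.norm(e1-e2))
g1=fc(105,430,.099);g2=fc(290,400,.099)
print('gauge',g1,g2)
# heights
for nm,(x,y) in dict(slL=(120,100),slR=(240,100),gL=(140,430),gtop=(150,395),gR=(255,430)).items():
    print(nm,P[int(130+y/4.2),int(170+x/4.2)].round(4))
for (x,y) in [(100,100),(200,100),(300,100),(450,100)]: print('h',P[int(40+y/4.2),int(140+x/4.2)].round(4))
# base edge lines z=.025
L1=fc(45,50,.025);L2=fc(75,540,.025);print('edge',L1,L2,np.degrees(np.arctan2(*(L2-L1)[[1,0]])))
# held connector
for (x,y) in [(440,100),(440,450)]: print('conn',P[int(130+y/4.2),int(170+x/4.2)].round(4))
b=[fc(330,390,.0+o['ee_pos'][2]-.0158+.024),fc(553,390,o['ee_pos'][2]-.0158+.024)];print(b)
hd=fc(441,97,o['ee_pos'][2]-.0158+.021);print('head outer',hd)
E
```

```text
handle [0.53770803 0.02905818 0.095     ] [0.5461754  0.12013952 0.095     ] 0.09147407017256502 [0.54194171 0.07459885 0.095     ]
yaw 174.68877039783197
slide ears [0.61468522 0.05052248 0.099     ] [0.61804843 0.092706   0.099     ] [0.61636682 0.07161424 0.099     ] 0.042317371992289854
gauge [0.68996656 0.04298622 0.099     ] [0.68603288 0.08656461 0.099     ]
slL [0.6151 0.0559 0.095 ]
slR [0.617  0.083  0.0983]
gL [0.692  0.0493 0.0935]
gtop [0.6914 0.0456 0.0679]
gR [0.6942 0.0759 0.093 ]
h [0.5391 0.0392 0.1025]
h [0.5413 0.0598 0.1048]
h [0.5427 0.0793 0.1037]
h [0.5451 0.109  0.1035]
edge [0.60459415 0.0199274  0.025     ] [0.74816886 0.0057495  0.025     ] -5.639635120913395
conn [0.611  0.1263 0.2345]
conn [0.6462 0.1236 0.2484]
[array([0.63900609, 0.11304236, 0.24801972]), array([0.64080723, 0.13612365, 0.24801972])]
head outer [0.61029827 0.12682504 0.24501972]
```

```bash
python3 - <<'E'
from h import *
print(row([.6577,.064,.14],174.6,[.6684,.12,.2398],175.57))
E
```

```text
{'x': 0.0063, 'y': -0.0567, 'z': 0.0998, 'wx': 0.0, 'wy': -0.0, 'wz': 0.97}
```

>>> play_rows(targets=[{"fingers":-1,"x":0.003,"y":-0.028,"z":0.02,"wx":0,"wy":0,"wz":1},{"fingers":-1,"x":0.006,"y":-0.057,"z":0.05,"wx":0,"wy":0,"wz":1},{"fingers":-1,"x":0.006,"y":-0.057,"z":0.08,"wx":0,"wy":0,"wz":1},{"fingers":-1,"x":0.006,"y":-0.057,"z":0.1,"wx":0,"wy":0,"wz":1},{"fingers":-1,"x":0.006,"y":-0.057,"z":0.1,"wx":0,"wy":0,"wz":1},{"fingers":-1,"x":0.006,"y":-0.057,"z":0.1,"wx":0,"wy":0,"wz":1},{"fingers":-1,"x":0.006,"y":-0.057,"z":0.1,"wx":0,"wy":0,"wz":1}])

```text
time: 5.0
ee_pos: [0.659, 0.0636, 0.1415]
tcp_rot: [180.0, 0.1, 174.6]
wrist_force: [1.0, 0.8, -0.4]
opening: 0.0231
```

```bash
python3 look.py wrist w5; python3 look.py scene s5;python3 - <<'E'
import cv2
im=cv2.imread('pics/w5.png');cv2.imwrite('pics/w5c.png',cv2.resize(im[80:350,190:360],None,fx=2.2,fy=2.2,interpolation=cv2.INTER_CUBIC))
im=cv2.imread('pics/s5.png');cv2.imwrite('pics/s5c.png',cv2.resize(im[170:320,240:400],None,fx=4,fy=4,interpolation=cv2.INTER_CUBIC))
E
```

```text
5.0 [0.659  0.0636 0.1415] [1.7997e+02 1.3000e-01 1.7457e+02] [ 5.5 19.6 16.1 86.3  0.  10.9] [ 1.   0.8 -0.4] 0.023148068910374027
5.05 [0.6593 0.0635 0.1418] [179.97   0.18 174.57] [ 5.5 19.6 16.1 86.3  0.  10.9] [ 0.4  0.4 -0. ] 0.023425077320473556
```

View pics/w5c.png

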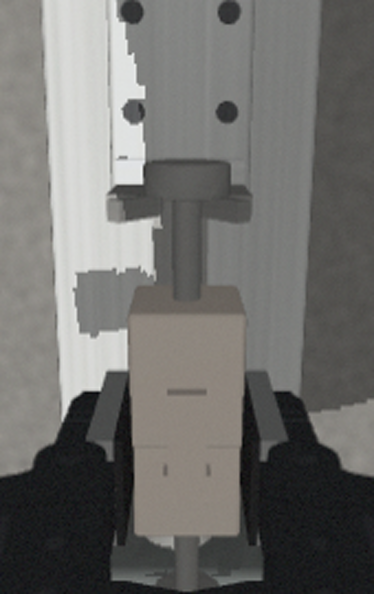

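View pics/s5c.png

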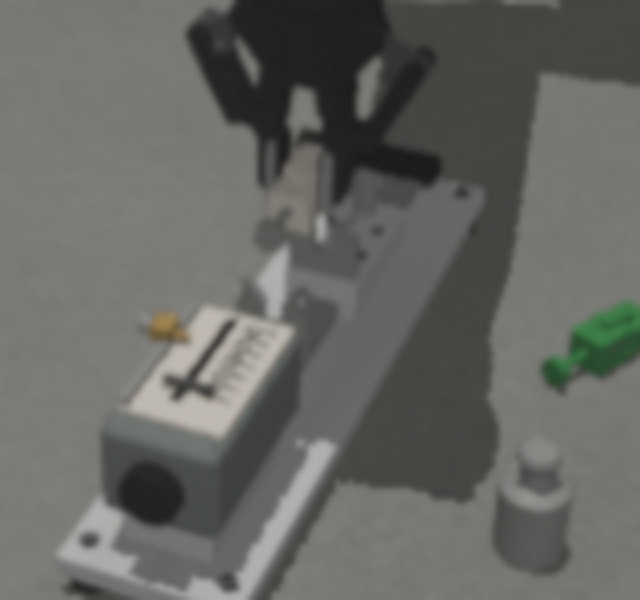

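```bash
python3 - <<'E'
from h import *
import pickle
c,im,d,o=pickle.load(open('w5.pkl','rb'))
f=lambda x,y,z:px2w('wrist',(80+y/2.2,190+x/2.2),z,cal=c)
ax=np.array([.9956,-.094,0])
tcp=o['ee_pos']
und=tcp[2]-.0158
for nm,p in dict(headouter=f(186,162,und+.012+.007),bodyfront=f(186,314,und+.024),bodyback=f(186,533,und+.022),forkback=f(112,193,.099),forkfront=f(112,219,.099-.004),forkfrontR=f(240,219,.095)).items():
    print(nm,p.round(4),((p-tcp)@ax).round(4), ((p-tcp)@np.array([.094,.9956,0])).round(4))
cv2.imwrite('pics/w5e.png',cv2.resize(im[140:200,225:320],None,fx=7,fy=7,interpolation=cv2.INTER_CUBIC))
E
```

```text
headouter [0.6013 0.0712 0.1447] -0.0581 0.0022
bodyfront [0.6304 0.0684 0.1497] -0.0289 0.0021
bodyback [0.682  0.0635 0.1477] 0.0229 0.0021
forkback [0.6108 0.0506 0.099 ] -0.0467 -0.0174
forkfront [0.6183 0.0492 0.095 ] -0.0391 -0.0181
forkfrontR [0.6217 0.0842 0.095 ] -0.0391 0.0171
```

View pics/w5e.png

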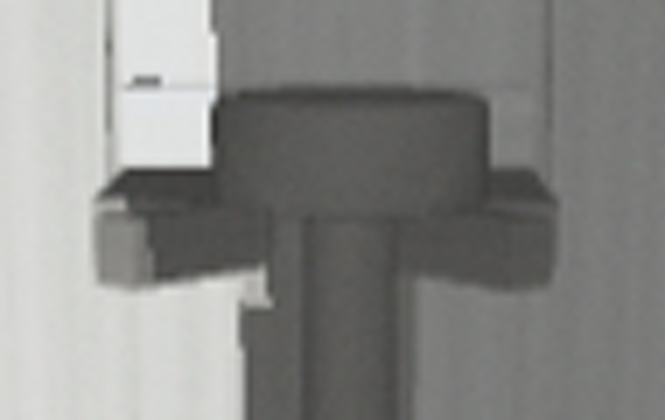

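```bash
python3 - <<'E'
from h import *
import pickle
c,im,d,o=pickle.load(open('w5.pkl','rb'))
ax=np.array([.9956,-.094,0]);ay=np.array([.094,.9956,0]);tcp=o['ee_pos']
for rc in [(169.3,271.4),(180.4,271.4),(174.9,238.6),(174.9,304.3)]:
    p=px2w('wrist',rc,.099,cal=c);print(p.round(4),((p-tcp)@ax).round(4),((p-tcp)@ay).round(4))
E
```

```text
[0.6135 0.0683 0.099 ] -0.0457 0.0004
[0.62   0.0676 0.099 ] -0.0392 0.0004
[0.6149 0.0487 0.099 ] -0.0425 -0.0189
[0.6186 0.0872 0.099 ] -0.0424 0.0198
```

>>> play_rows(targets=[{"fingers":-1,"x":0,"y":-0.0017,"z":0.01,"wx":0,"wy":0,"wz":0},{"fingers":-1,"x":0,"y":-0.0017,"z":0.025,"wx":0,"wy":0,"wz":0},{"fingers":-1,"x":0,"y":-0.0017,"z":0.035,"wx":0,"wy":0,"wz":0},{"fingers":-1,"x":0,"y":-0.0017,"z":0.042,"wx":0,"wy":0,"wz":0},{"fingers":-1,"x":0,"y":-0.0017,"z":0.048,"wx":0,"wy":0,"wz":0},{"fingers":-1,"x":0,"y":-0.0017,"z":0.052,"wx":0,"wy":0,"wz":0},{"fingers":-1,"x":0,"y":-0.0017,"z":0.054,"wx":0,"wy":0,"wz":0},{"fingers":-1,"x":0,"y":-0.0017,"z":0.054,"wx":0,"wy":0,"wz":0}])

```text
time: 5.77
ee_pos: [0.6584, 0.0611, 0.085]
tcp_rot: [-180.0, -0.0, 174.5]
wrist_force: [0.6, -0.2, -0.2]
opening: 0.0231
```

```bash
python3 look.py wrist w6; python3 - <<'E'
import cv2
im=cv2.imread('pics/w6.png');cv2.imwrite('pics/w6c.png',cv2.resize(im[80:350,190:360],None,fx=2.2,fy=2.2,interpolation=cv2.INTER_CUBIC))
E
```

```text
5.7667 [0.6584 0.0611 0.085 ] [-1.8000e+02 -2.0000e-02  1.7452e+02] [ 5.3 20.  10.4 80.4  0.  10.8] [ 0.6 -0.2 -0.2] 0.02310896873190838
```

View pics/w6c.png

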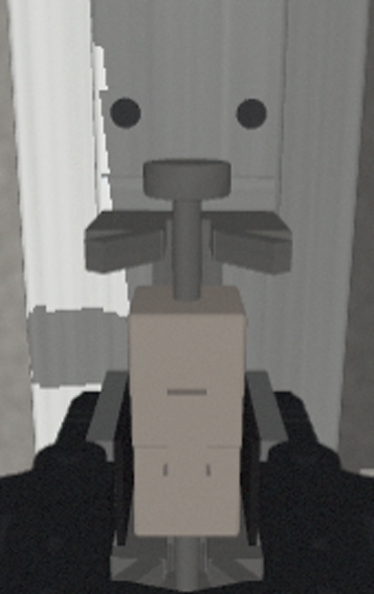

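The stud (crop column 186) sits centred in the slot (about 163–213), with the head outside and no contact force. I'll seat it now.

>>> play_rows(targets=[{"fingers":-1,"x":0,"y":0.0005,"z":0.003,"wx":0,"wy":0,"wz":0},{"fingers":-1,"x":0,"y":0.0005,"z":0.005,"wx":0,"wy":0,"wz":0},{"fingers":-1,"x":0,"y":0.0005,"z":0.006,"wx":0,"wy":0,"wz":0},{"fingers":-1,"x":0,"y":0.0005,"z":0.006,"wx":0,"wy":0,"wz":0},{"fingers":-1,"x":0,"y":0.0005,"z":0.006,"wx":0,"wy":0,"wz":0}])

```text
time: 6.23
ee_pos: [0.6584, 0.0616, 0.0792]
tcp_rot: [-180.0, -0.0, 174.5]
wrist_force: [-0.0, -0.0, -1.0]
opening: 0.0233
```

>>> play_rows(targets=[{"fingers":-0.4,"x":0,"y":0,"z":0.0,"wx":0,"wy":0,"wz":0},{"fingers":-0.2,"x":0,"y":0,"z":0,"wx":0,"wy":0,"wz":0},{"fingers":0.1,"x":0,"y":0,"z":0,"wx":0,"wy":0,"wz":0},{"fingers":0.1,"x":0,"y":0,"z":0,"wx":0,"wy":0,"wz":0},{"fingers":0.1,"x":0,"y":0,"z":0,"wx":0,"wy":0,"wz":0},{"fingers":0.1,"x":0,"y":0,"z":-0.015,"wx":0,"wy":0,"wz":0},{"fingers":0.1,"x":0,"y":0,"z":-0.04,"wx":0,"wy":0,"wz":0},{"fingers":0.1,"x":0,"y":0,"z":-0.07,"wx":0,"wy":0,"wz":0},{"fingers":0.1,"x":0,"y":0,"z":-0.1,"wx":0,"wy":0,"wz":0},{"fingers":0.1,"x":0,"y":0,"z":-0.13,"wx":0,"wy":0,"wz":0},{"fingers":0.1,"x":0,"y":0,"z":-0.14,"wx":0,"wy":0,"wz":0},{"fingers":0.1,"x":0,"y":0,"z":-0.14,"wx":0,"wy":0,"wz":0}])

```text
time: 7.23
ee_pos: [0.6595, 0.0617, 0.2229]
tcp_rot: [179.9, 0.3, 174.5]
wrist_force: [0.2, 0.1, 0.6]
opening: 0.047
```

```bash
python3 look.py wrist w7; python3 - <<'E'
import cv2
im=cv2.imread('pics/w7.png');cv2.imwrite('pics/w7c.png',cv2.resize(im[20:330,150:400],None,fx=1.9,fy=1.9,interpolation=cv2.INTER_CUBIC))
E
```

```text
7.2333 [0.6595 0.0617 0.2229] [179.94   0.31 174.52] [ 5.3 20.6 26.3 95.4 -0.  10.8] [0.2 0.1 0.6] 0.04703509285364889
```

View pics/w7c.png

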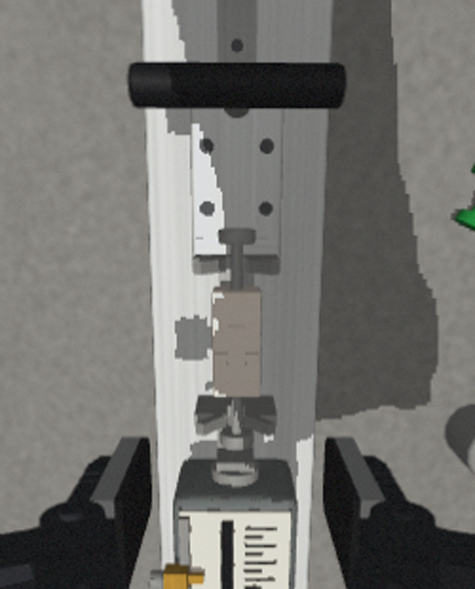

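>>> play_rows(targets=[{"fingers":0.1,"x":-0.025,"y":0,"z":0,"wx":0,"wy":0,"wz":0},{"fingers":0.1,"x":-0.05,"y":0,"z":0,"wx":0,"wy":0,"wz":0},{"fingers":0.1,"x":-0.055,"y":0,"z":0,"wx":0,"wy":0,"wz":0},{"fingers":0.1,"x":-0.055,"y":0,"z":0,"wx":0,"wy":0,"wz":0},{"fingers":0.1,"x":-0.055,"y":0,"z":0,"wx":0,"wy":0,"wz":0}])

```text
time: 7.7
ee_pos: [0.7127, 0.0563, 0.2172]
tcp_rot: [-180.0, -0.2, 174.5]
wrist_force: [-0.1, 0.6, 0.3]
opening: 0.0472
```

```bash
python3 look.py wrist w8; python3 look.py scene s8;python3 - <<'E'
import cv2
im=cv2.imread('pics/w8.png');cv2.imwrite('pics/w8c.png',cv2.resize(im[190:360,190:340],None,fx=3.5,fy=3.5,interpolation=cv2.INTER_CUBIC))
im=cv2.imread('pics/s8.png');cv2.imwrite('pics/s8c.png',cv2.resize(im[235:300,260:325],None,fx=9,fy=9,interpolation=cv2.INTER_CUBIC))
E
```

```text
7.7 [0.7127 0.0563 0.2172] [-179.97   -0.18  174.51] [ 4.5 29.7 38.  98.5  0.  10. ] [-0.1  0.6  0.3] 0.047214330225902774
7.75 [0.7125 0.0564 0.2182] [-1.7998e+02 -1.1000e-01  1.7452e+02] [ 4.5 29.6 38.  98.5  0.  10. ] [-0.4  0.1  0.7] 0.0467886412394658
```

View pics/w8c.png

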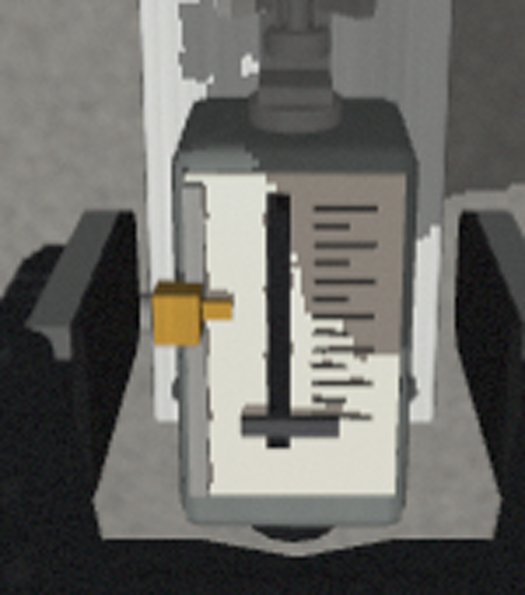

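View pics/s8c.png

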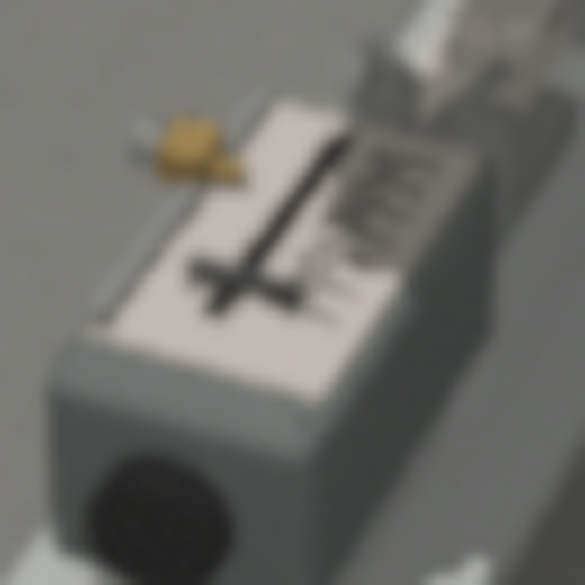

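```bash
python3 - <<'E'
from h import *
import pickle
c,im,d,o=pickle.load(open('w8.pkl','rb'))
ax=np.array([.9956,-.094,0]);ay=np.array([.094,.9956,0])
f=lambda x,y,z:px2w('wrist',(190+y/3.5,190+x/3.5),z,cal=c)
i2=im[265:325,225:300];cv2.imwrite('pics/w8e.png',cv2.resize(i2,None,fx=8,fy=8,interpolation=cv2.INTER_CUBIC))
for nm,y in dict(mt=296,mb=319,pt=413,pb=437).items():
    p=f(230 if nm[0]=='m' else 260,y,.108);print(nm,p.round(4),(p@ax).round(4),(p@ay).round(4))
for y in (208,417): print((f(345,y,.105)@ax).round(4))
E
```

```text
mt [0.7669 0.0364 0.108 ] 0.7601 0.1083
mb [0.7734 0.0356 0.108 ] 0.7666 0.1082
pt [0.8016 0.0404 0.108 ] 0.7943 0.1156
pb [0.8089 0.0396 0.108 ] 0.8016 0.1155
0.7373
0.7975
```

View pics/w8e.png

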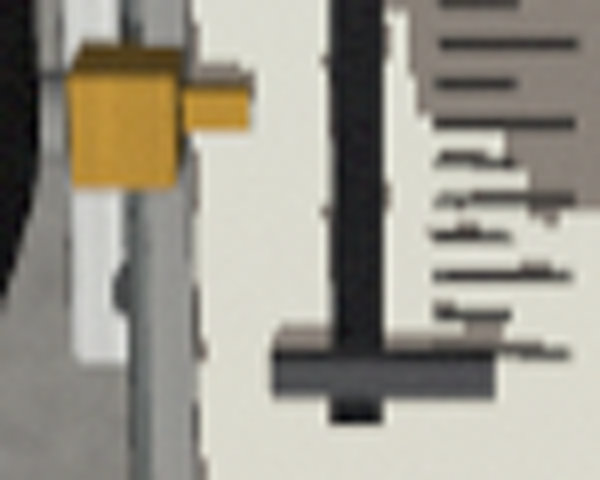

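```bash
python3 - <<'E'
from h import *
import pickle
c,im,d,o=pickle.load(open('w8.pkl','rb'))
ax=np.array([.9956,-.094,0])
for z in (.106,.108):
  a,b=[px2w('wrist',p,z,cal=c)@ax for p in [(278.6,252),(312.3,273)]];print(b-a)
c,im,d,o=pickle.load(open('w7.pkl','rb'))
g=lambda x,y,z:px2w('wrist',(20+y/1.9,150+x/1.9),z,cal=c)
for nm,p in dict(h1=g(130,83,.095),h2=g(345,86,.095),head=g(237,229,.08),fk=g(237,262,.099)).items(): print(nm,p.round(4))
print('tcp',o['ee_pos'])
E
```

```text
0.03503199024966064
0.03474351400639786
h1 [0.5368 0.0308 0.095 ]
h2 [0.5466 0.1209 0.095 ]
head [0.6014 0.0699 0.08  ]
fk [0.6151 0.0686 0.099 ]
tcp [0.65952225 0.06171452 0.22285303]
```

```bash
python3 - <<'E'
from h import *
print(row([.544,.073,.18],84.6,[.7125,.0564,.218],174.52))
E
```

```text
{'x': 0.1693, 'y': 0.0004, 'z': 0.038, 'wx': -0.0, 'wy': -0.0, 'wz': 89.92}
```

>>> play_rows(targets=[{"fingers":0.1,"x":0.03,"y":0,"z":0,"wx":0,"wy":0,"wz":6},{"fingers":0.1,"x":0.06,"y":0,"z":0,"wx":0,"wy":0,"wz":13},{"fingers":0.1,"x":0.09,"y":0,"z":0,"wx":0,"wy":0,"wz":20},{"fingers":0.1,"x":0.12,"y":0,"z":0,"wx":0,"wy":0,"wz":27},{"fingers":0.1,"x":0.15,"y":0,"z":0,"wx":0,"wy":0,"wz":34},{"fingers":0.1,"x":0.169,"y":0,"z":0,"wx":0,"wy":0,"wz":41},{"fingers":0.1,"x":0.169,"y":0,"z":0.01,"wx":0,"wy":0,"wz":48},{"fingers":0.1,"x":0.169,"y":0,"z":0.02,"wx":0,"wy":0,"wz":55},{"fingers":0.1,"x":0.169,"y":0,"z":0.03,"wx":0,"wy":0,"wz":62},{"fingers":0.1,"x":0.169,"y":0,"z":0.038,"wx":0,"wy":0,"wz":69},{"fingers":0.1,"x":0.169,"y":0,"z":0.038,"wx":0,"wy":0,"wz":76},{"fingers":0.1,"x":0.169,"y":0,"z":0.038,"wx":0,"wy":0,"wz":83},{"fingers":0.1,"x":0.169,"y":0,"z":0.038,"wx":0,"wy":0,"wz":90},{"fingers":0.1,"x":0.169,"y":0,"z":0.038,"wx":0,"wy":0,"wz":90},{"fingers":0.1,"x":0.169,"y":0,"z":0.038,"wx":0,"wy":0,"wz":90},{"fingers":0.1,"x":0.169,"y":0,"z":0.038,"wx":0,"wy":0,"wz":90}])

```text
time: 9.13
ee_pos: [0.5446, 0.0726, 0.1816]
tcp_rot: [180.0, -0.0, 84.8]
wrist_force: [0.5, -0.1, 0.1]
opening: 0.0467
```

```bash
python3 look.py wrist w9; python3 look.py top t9; python3 look.py scene s9
```

```text
9.1333 [0.5446 0.0726 0.1816] [ 1.7996e+02 -1.0000e-02  8.4760e+01] [  7.6   4.    2.3  88.3  -0.  102.8] [ 0.5 -0.1  0.1] 0.04669208438042894
9.1833 [0.5447 0.0726 0.1816] [ 1.7997e+02 -1.0000e-02  8.4720e+01] [  7.6   4.    2.4  88.3   0.  102.9] [-0.  -0.8  0.2] 0.04695708564937525
9.2333 [0.5448 0.0725 0.1815] [179.98  -0.    84.67] [  7.6   4.1   2.4  88.3  -0.  102.9] [0.8 0.  0.6] 0.046906641521195454
```

View pics/w9.png

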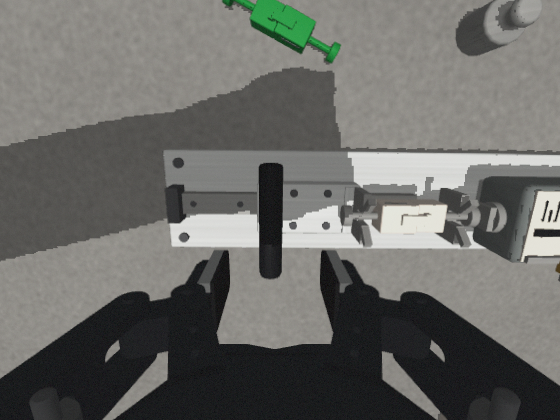

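View pics/t9.png

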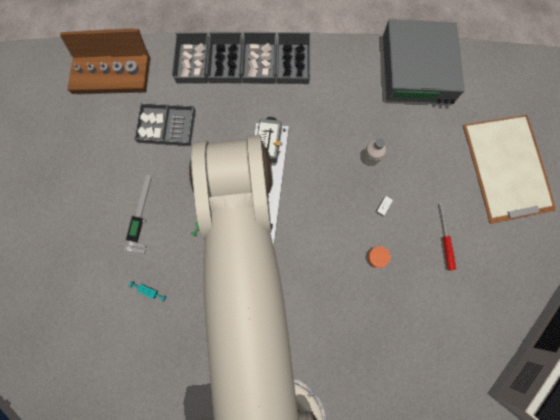

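View pics/s9.png

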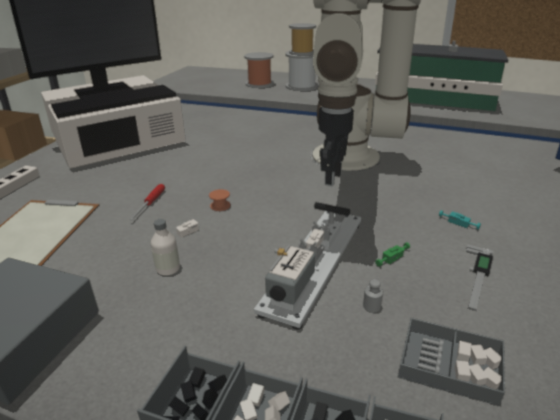

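>>> play_rows(targets=[{"fingers":0.1,"x":0,"y":-0.0025,"z":0.02,"wx":0,"wy":0,"wz":0},{"fingers":0.1,"x":0,"y":-0.0025,"z":0.05,"wx":0,"wy":0,"wz":0},{"fingers":0.1,"x":0,"y":-0.0025,"z":0.07,"wx":0,"wy":0,"wz":0},{"fingers":0.1,"x":0,"y":-0.0025,"z":0.085,"wx":0,"wy":0,"wz":0},{"fingers":0.1,"x":0,"y":-0.0025,"z":0.093,"wx":0,"wy":0,"wz":0},{"fingers":0.1,"x":0,"y":-0.0025,"z":0.0945,"wx":0,"wy":0,"wz":0},{"fingers":0.1,"x":0,"y":-0.0025,"z":0.0945,"wx":0,"wy":0,"wz":0}])

```text
time: 9.87
ee_pos: [0.5425, 0.0727, 0.0869]
tcp_rot: [-180.0, 0.0, 84.5]
wrist_force: [-0.1, 0.3, 0.3]
opening: 0.0473
```

```bash
python3 look.py wrist w10
```

```text
9.8667 [0.5425 0.0727 0.0869] [-1.7998e+02  1.0000e-02  8.4550e+01] [  7.6   4.5  -7.7  77.9  -0.  103.1] [-0.1  0.3  0.3] 0.04726504359589319
```

View pics/w10.png

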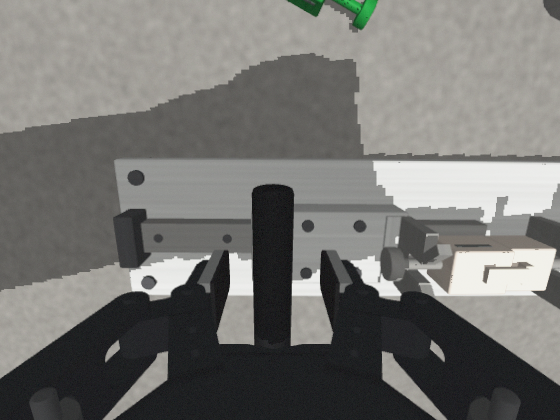

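The bar (columns 254–293) is centred between the pads, and the connector lies in both forks on the right. I'll close on the bar.

>>> play_rows(targets=[{"fingers":-0.3,"x":0,"y":0,"z":0,"wx":0,"wy":0,"wz":0},{"fingers":-1,"x":0,"y":0,"z":0,"wx":0,"wy":0,"wz":0},{"fingers":-1,"x":0,"y":0,"z":0,"wx":0,"wy":0,"wz":0},{"fingers":-1,"x":0,"y":0,"z":0,"wx":0,"wy":0,"wz":0},{"fingers":-1,"x":0,"y":0,"z":0,"wx":0,"wy":0,"wz":0},{"fingers":-1,"x":0,"y":0,"z":0,"wx":0,"wy":0,"wz":0},{"fingers":-1,"x":0,"y":0,"z":0,"wx":0,"wy":0,"wz":0}], grip_force=60)

```text
time: 10.5
ee_pos: [0.5416, 0.073, 0.0881]
tcp_rot: [-179.9, -0.0, 84.5]
wrist_force: [-7.7, 1.2, 9.1]
opening: 0.0159
```

>>> play_rows(targets=[{"fingers":-1,"x":0,"y":-0.002,"z":0,"wx":0,"wy":0,"wz":0},{"fingers":-1,"x":0,"y":-0.005,"z":0,"wx":0,"wy":0,"wz":0},{"fingers":-1,"x":0,"y":-0.008,"z":0,"wx":0,"wy":0,"wz":0},{"fingers":-1,"x":0,"y":-0.011,"z":0,"wx":0,"wy":0,"wz":0},{"fingers":-1,"x":0,"y":-0.014,"z":0,"wx":0,"wy":0,"wz":0},{"fingers":-1,"x":0,"y":-0.017,"z":0,"wx":0,"wy":0,"wz":0},{"fingers":-1,"x":0,"y":-0.02,"z":0,"wx":0,"wy":0,"wz":0},{"fingers":-1,"x":0,"y":-0.023,"z":0,"wx":0,"wy":0,"wz":0},{"fingers":-1,"x":0,"y":-0.026,"z":0,"wx":0,"wy":0,"wz":0},{"fingers":-1,"x":0,"y":-0.028,"z":0,"wx":0,"wy":0,"wz":0},{"fingers":-1,"x":0,"y":-0.028,"z":0,"wx":0,"wy":0,"wz":0},{"fingers":-1,"x":0,"y":-0.028,"z":0,"wx":0,"wy":0,"wz":0}])

```text
time: 11.5
ee_pos: [0.5159, 0.0755, 0.0881]
tcp_rot: [179.8, -0.0, 84.5]
wrist_force: [5.3, -0.4, 6.2]
opening: 0.016
```

```bash
python3 look.py scene s11; python3 look.py wrist w11;python3 - <<'E'
import cv2
im=cv2.imread('pics/s11.png');cv2.imwrite('pics/s11c.png',cv2.resize(im[190:300,250:370],None,fx=5,fy=5,interpolation=cv2.INTER_CUBIC))
E
```

```text
11.5 [0.5159 0.0755 0.0881] [ 1.7978e+02 -4.0000e-02  8.4510e+01] [  8.3   0.7 -11.4  77.6  -0.  103.8] [ 5.3 -0.4  6.2] 0.015965132641236085
11.55 [0.516  0.0756 0.0881] [ 1.7978e+02 -4.0000e-02  8.4510e+01] [  8.3   0.7 -11.4  77.6  -0.  103.8] [5.4 0.3 5.6] 0.016069610957620554
```

View pics/s11c.png

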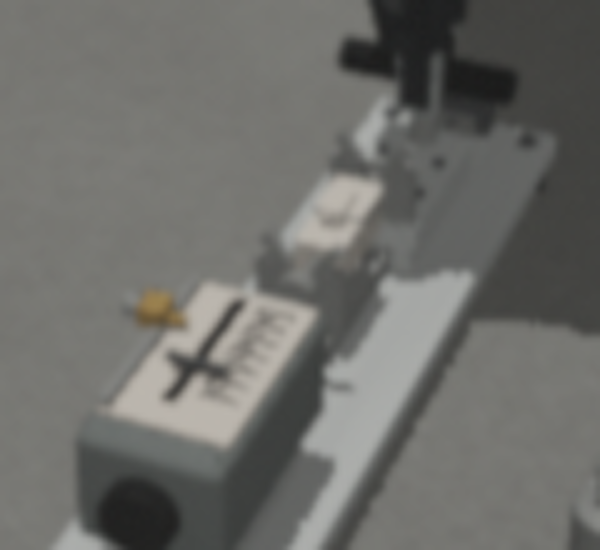

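View pics/w11.png

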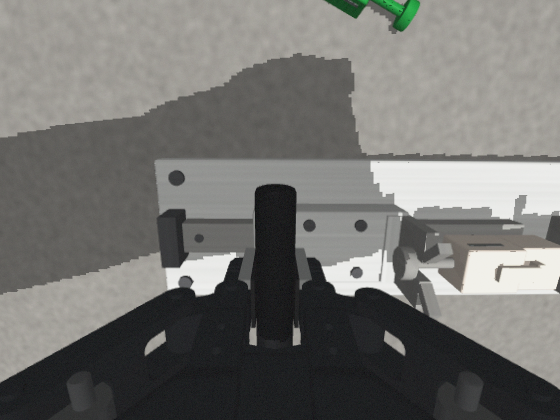

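```bash
python3 - <<'E'
import cv2
im=cv2.imread('pics/s11.png');cv2.imwrite('pics/s11e.png',cv2.resize(im[235:300,260:325],None,fx=9,fy=9,interpolation=cv2.INTER_CUBIC))
E
```

```text
(no output)
```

View pics/s11e.png

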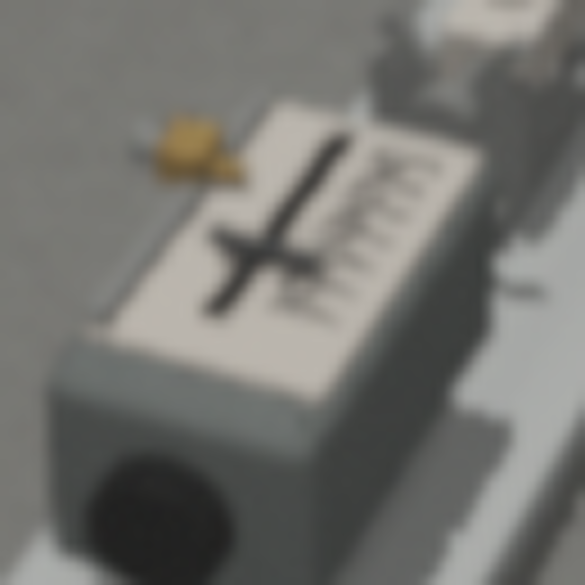

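```bash
cat > pm.py <<'E'
from h import *
ax=np.array([.9956,-.094,0]);ay=np.array([.094,.9956,0])
c=bot.get_calibration('scene')
def q(x,y,z=.108):
    p=px2w('scene',(235+y/9,260+x/9),z,cal=c);return (p@ax).round(4),(p@ay).round(4)
E
python3 - <<'E'
from pm import *
for n,p in dict(mark=(236,170),p0l=(192,270),p0r=(300,300),p1l=(215,240),p1r=(318,270)).items(): print(n,q(*p))
E
```

```text
mark (np.float64(0.7626), np.float64(0.1036))
p0l (np.float64(0.7998), np.float64(0.1096))
p0r (np.float64(0.8002), np.float64(0.1353))
p1l (np.float64(0.7881), np.float64(0.1098))
p1r (np.float64(0.789), np.float64(0.1347))
```

>>> play_rows(targets=[{"fingers":-1,"x":0,"y":-0.002,"z":0,"wx":0,"wy":0,"wz":0},{"fingers":-1,"x":0,"y":-0.005,"z":0,"wx":0,"wy":0,"wz":0},{"fingers":-1,"x":0,"y":-0.008,"z":0,"wx":0,"wy":0,"wz":0},{"fingers":-1,"x":0,"y":-0.011,"z":0,"wx":0,"wy":0,"wz":0},{"fingers":-1,"x":0,"y":-0.014,"z":0,"wx":0,"wy":0,"wz":0},{"fingers":-1,"x":0,"y":-0.017,"z":0,"wx":0,"wy":0,"wz":0},{"fingers":-1,"x":0,"y":-0.02,"z":0,"wx":0,"wy":0,"wz":0},{"fingers":-1,"x":0,"y":-0.022,"z":0,"wx":0,"wy":0,"wz":0},{"fingers":-1,"x":0,"y":-0.022,"z":0,"wx":0,"wy":0,"wz":0},{"fingers":-1,"x":0,"y":-0.022,"z":0,"wx":0,"wy":0,"wz":0}])

```text
time: 12.43
ee_pos: [0.4951, 0.0777, 0.0881]
tcp_rot: [179.7, -0.1, 84.5]
wrist_force: [11.4, -0.0, 1.2]
opening: 0.016
```

```bash
python3 look.py scene s12; python3 look.py top t12;python3 - <<'E'
import cv2
im=cv2.imread('pics/s12.png');cv2.imwrite('pics/s12e.png',cv2.resize(im[235:300,260:325],None,fx=9,fy=9,interpolation=cv2.INTER_CUBIC))
im=cv2.imread('pics/t12.png');cv2.imwrite('pics/t12e.png',cv2.resize(im[105:170,245:300],None,fx=9,fy=9,interpolation=cv2.INTER_CUBIC))
E
```

```text
12.4333 [0.4951 0.0777 0.0881] [ 1.7966e+02 -5.0000e-02  8.4510e+01] [  8.9  -2.2 -14.3  77.6  -0.  104.4] [11.4 -0.   1.2] 0.015987571704254515
12.4833 [0.4951 0.0777 0.0881] [ 1.7966e+02 -5.0000e-02  8.4510e+01] [  8.9  -2.2 -14.3  77.6  -0.  104.4] [11.4  0.3  1.2] 0.016297950458338806
```

View pics/s12e.png

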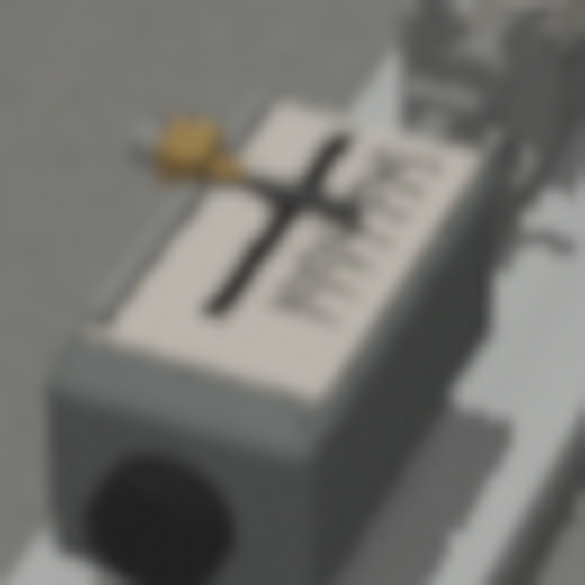

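View pics/t12e.png

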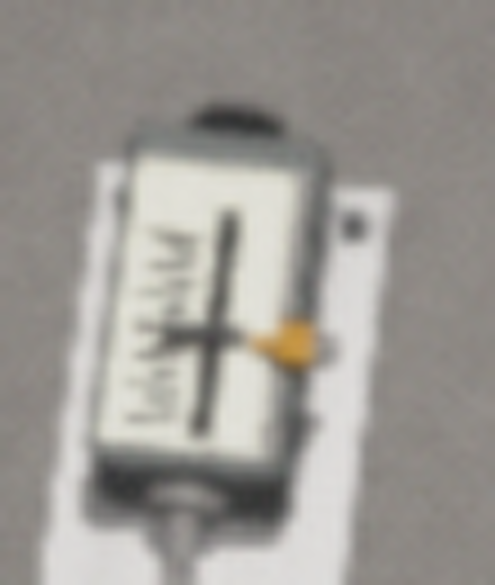

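>>> play_rows(targets=[{"fingers":-1,"x":0,"y":-0.001,"z":0,"wx":0,"wy":0,"wz":0},{"fingers":-1,"x":0,"y":-0.002,"z":0,"wx":0,"wy":0,"wz":0},{"fingers":-1,"x":0,"y":-0.002,"z":0,"wx":0,"wy":0,"wz":0},{"fingers":-1,"x":0,"y":-0.002,"z":0,"wx":0,"wy":0,"wz":0},{"fingers":-1,"x":0,"y":-0.002,"z":0,"wx":0,"wy":0,"wz":0},{"fingers":-1,"x":0,"y":-0.002,"z":0,"wx":0,"wy":0,"wz":0}])

```text
time: 13.03
ee_pos: [0.4932, 0.0779, 0.0881]
tcp_rot: [179.7, -0.1, 84.5]
wrist_force: [11.7, 0.0, 1.7]
opening: 0.0162
```

```bash
python3 look.py scene s13; python3 look.py top t13;python3 look.py wrist w13;python3 - <<'E'
import cv2,numpy as np
im=cv2.imread('pics/s13.png');a=cv2.resize(im[240:275,270:310],None,fx=10,fy=10,interpolation=cv2.INTER_CUBIC)
im=cv2.imread('pics/t13.png');b=cv2.resize(im[125:160,250:290],None,fx=10,fy=10,interpolation=cv2.INTER_CUBIC)
cv2.imwrite('pics/c13.png',np.hstack([a,b])[:, :800])
E
```

```text
13.0333 [0.4932 0.0779 0.0881] [ 1.7965e+02 -5.0000e-02  8.4500e+01] [  9.   -2.5 -14.5  77.6  -0.  104.5] [11.7  0.   1.7] 0.016203526297894975
13.0833 [0.4932 0.0778 0.0881] [ 1.7966e+02 -5.0000e-02  8.4500e+01] [  9.   -2.5 -14.6  77.6  -0.  104.5] [11.5 -0.5  0.8] 0.015960895990943847
13.1333 [0.4933 0.0779 0.0881] [ 1.7965e+02 -5.0000e-02  8.4500e+01] [  9.   -2.5 -14.6  77.6  -0.  104.5] [12.3 -0.3  2. ] 0.016013131906513357
```

View pics/c13.png

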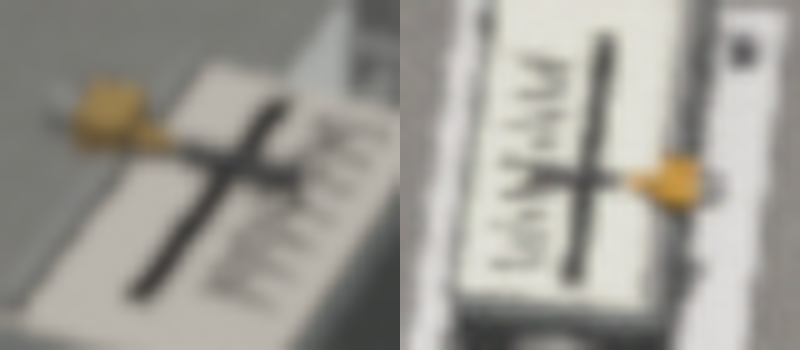

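View pics/w13.png

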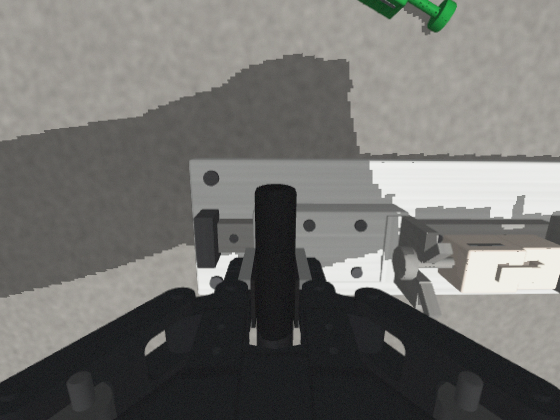

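```bash
python3 -c "
from workcell import bot
o=bot.get_obs();print(o['time'],o['qd'].round(2),o['wrist_force'].round(1));print(bot.job_done())"
```

```text
13.1833 [ 0.03 -0.02 -0.09  0.03  0.03  0.06] [12.  -0.2  1.7]
the job is handed in; nothing more can be done
None
```

I laid the white studded connector into both forks with its heads outside and let go of it. I then pinched the crossbar handle, pulled the slide until the pointer stood on the marker, and handed the job in at 13.2 s while still holding it. No verdict is reported after hand-in.

Last checks before handing in:
- **Pointer on the mark:** In the top and scene pictures the pointer blade lines up with the marker tongue to about 1 mm. The slide moved 48.6 mm. Less 14.2 mm of slack, that is about 34.4 mm of pointer travel, against 34.8 mm measured to the mark with the wrist camera. An earlier scene-camera reading of the same distance gave 37.4 mm, because the tongue's middle was hard to pick out in that view. I used the wrist-camera figure.
- **Load:** The wrist force was about 12 N along the pull, which fits the gauge spring plus the slide's return spring. The arm was still.
- **Connector:** It still looked straight and seated at the slide fork. The gauge fork was only partly in view in the last pictures. I didn't measure the contact force on each fork separately.
- **Bystanders:** The arm did not go near them. I made no final position check on them.

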